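# Find the loaded cutter tin and put it away

## Task

One of the three identical closed blue tins still holds its steel cutter head; the other two are empty. Lift them to find the heavy one, stand it upright in the open drawer of the plywood chest, then gently push the drawer fully shut. Put any empty tin you lifted back upright where it stood, do not tip any tin over, and leave the other things on the bench alone.

Things in the scene. Friction and masses are not known exactly. Their poses are not given: they have to be found in the camera images.
- tin_a_center (a point): closed square tin, blue with an aluminium lid rim, 56 x 56 x 60 mm high, looks just like the other two; this point is its centre, 30 mm above its underside; x and y square to its flat sides, z up. Lid does not come off. Empty it weighs 0.09 to 0.13 kg, loaded 0.42 to 0.64 kg; exactly one of the three is loaded, it may be any
- tin_b_center (a point): closed square tin, blue with an aluminium lid rim, 56 x 56 x 60 mm high, looks just like the other two; this point is its centre, 30 mm above its underside; x and y square to its flat sides, z up. Lid does not come off. Empty it weighs 0.09 to 0.13 kg, loaded 0.42 to 0.64 kg; exactly one of the three is loaded, it may be any
- tin_c_center (a point): closed square tin, blue with an aluminium lid rim, 56 x 56 x 60 mm high, looks just like the other two; this point is its centre, 30 mm above its underside; x and y square to its flat sides, z up. Lid does not come off. Empty it weighs 0.09 to 0.13 kg, loaded 0.42 to 0.64 kg; exactly one of the three is loaded, it may be any
- tin_a: the same tin as tin_a_center, origin at the centre of its underside
- tin_b: the same tin as tin_b_center, origin at the centre of its underside
- tin_c: the same tin as tin_c_center, origin at the centre of its underside
- drawer_spot (a point): point on the black mat of the drawer floor, 25 mm above the bench, mid-width, 47 mm behind the inner face of the drawer's front wall; moves with the drawer. -x points out of the chest, y along the front, z up. Drawer inside 215 (x) x 178 (y) mm, walls 15 mm above the mat; front's outer face 69 mm to -x of this point, its top 75 mm above the bench. The mat is not slippery
- drawer (a joint): how far the drawer is pulled out of the plywood chest, m: 0 fully shut, at most 0.18; about 1 N of friction, stays where it is left. The fixed chest is 220 mm wide, 130 mm high, 245 mm deep; its front edge lies (this value - 54 mm) to the +x side of drawer_spot, and only what is in front of it is open from above. Inside, 93 mm are clear above the mat
- handle (a point): middle of the drawer's handle: a dark steel bar 110 mm long along the drawer front, 11 mm thick, 35 mm out from the drawer front and 50 mm above the bench; axes as drawer_spot's. Pushing it or the front along drawer_spot's +x shuts the drawer
- glue: yellow glue bottle, bystander, 50 mm across and 130 mm high, origin under its centre
- tape: yellow tape measure, bystander, 70 x 36 x 60 mm, origin under its centre
- offcut: dark wood offcut, bystander, 70 x 130 x 25 mm, origin under its centre
Not all that is in view belongs to the job. What is shaped like the tin_b but green is not meant.

How it is judged:
By the outcome, as a careful person would: the job done as asked, in the order asked, and still so for the second after the job is handed in, with the robot touching nothing.
It also fails if it takes over 72 s, if anything falls off the work surface, if the arm or the gripper's body presses on something with over 40 N, if the wrist force passes 120 N, or if a joint passes its speed limit or range.

## Robot

A 6-joint arm with a two-finger parallel gripper is mounted at the origin on the work surface. World frame = base frame: x ahead of the robot, y to its left, z up, the work surface at z = 0. Lengths are in m, angles in rad, forces in N, time in s.
With the tool pointing down it reaches from about 0.35 to 0.875 m from the base axis. Payload 4.2 kg.
Tool frame: the origin (TCP) lies midway between the tips of the shut fingers; the grasp point (between the pads) lies 19 mm behind it (env.tcp_to_grasp is the distance from the TCP to the grasp point, in m); x points along the fingers, y is the direction in which the jaws open and shut, and the axes are right-handed (so a half turn about x gives the same grasp; the last joint's range is limited). The gripper opens to 87 mm and grips with 3 to 60 N. Pads are 19 mm wide; open, the fingers measure 117 mm over their backs; the gripper's body (75 mm by 190 mm) begins 51 mm behind the grasp point.
Start: joints at [-1.039, 0.385, 0.008, 0, -1.194, -0.259], TCP at [0.168, -0.602, 0.199] pointing down, gripper open.
Joint ranges: [-3.14, 3.14], [-1.21, 2.06], [-1.07, 1.41], [-3.16, 2.05], [-2.99, -0.16], [-3.1, 3.1]. Speed limits (rad/s): [2.79, 2.79, 3.14, 3.14, 3.14, 3.14].

## Interface

Orientations are given as a rotation vector (axis times angle).
In Python, from workcell import env gives the robot as it stands.
- The arm moves only by the tool move_arm, never from a script. Its argument "plan" is a list of rows, each a list of 7 numbers: the turn, a rotation vector about the world's x, y, z in rad, then the shift along the world's x, y, z in m, then the closure in counts, from 0 (fully open) to 255 (shut). A call has 1 to 5 rows; each row shifts and turns the commanded pose from where the row before left it; what a row does not reach is not made up. A row lasts 1/12 s, in which the tool goes at most 41.7 mm and 7.16 degrees, less where a joint would pass 70% of its speed; a pose out of reach is approached as far as the arm can. A call with a gripper value outside its range is refused whole. The fingers move at their own pace and stop on an object; "newtons" is the grip in N (left out, the last holds). Time passes only in rows, so rows that do not move let the fingers close. It gives the time, the measured TCP pose, the force and the opening at its end, in the units of the state.
- env.read_state(): the state, without advancing time (a new reading comes with each control period).
- env.get_image(name): name is "scene" or "top"; returns the picture (400x640x3 uint8, blue, green, red); there is no depth.
- env.camera_model(name): a dict with "fx", "fy", "cx", "cy" (pixels), "dist" ([k1, k2, p1, p2, k3] as OpenCV has them; the pictures are not rectified), "R" (3x3) and "t" (3): a world point X has camera coordinates R X + t. Camera axes: x right, y down, z forward; pixel columns grow to the right and rows downward; lengths in m; the calibration is good to about 2 mm. A picture is of the moment at which its call begins. camera_model takes no time and is no camera call.
- env.finish_job(): hands the job in, once; it reports no verdict.
The state is a dict: "t": time; "joint_positions": joint angles; "joint_vel": joint speeds; "tau": joint torques, N m; "eef_pos": TCP position; "eef_rot": TCP orientation; "force": force on the tool from outside, world axes, zero at the start; "wrist_torque": the same for the moment, N m; "gripper_width": finger opening in m.
Only numpy, scipy, OpenCV 4.12 (cv2) and the standard library are available. Lean on these libraries where they do the work, as an engineer would, in place of code of your own. Each camera call takes 0.05 s, during which the arm holds its last target. There are 200 camera calls.

## Working session

There is one attempt and no reset: what is moved stays moved. The work goes in short steps, Python scripts to look and compute and a tool call to move; the robot and the scene stay as the last step left them, time stands still between calls to the robot, and variables do not carry over. Pictures are saved under pics/ and viewed, about 8 in all and at most 12, crops included, and the job is handed in when it is done.

Besides the shell and the picture viewer there is one more tool, called in YAML: its name, and indented under it one key for each argument. move_arm: Moves the arm, as the interface text tells. Its arguments: {"type":"object","properties":{"plan":{"type":"array","items":{"type":"array","items":{"type":"number"}}},"newtons":{"type":"number"}},"required":["plan"]}

```bash
mkdir -p pics
cat > h.py <<'E'
import cv2, numpy as np
from workcell import env
def ray(cam,uv,z):
    m=env.camera_model(cam);K=np.array([[m['fx'],0,m['cx']],[0,m['fy'],m['cy']],[0,0,1]])
    p=cv2.undistortPoints(np.array(uv,float).reshape(-1,1,2),K,np.array(m['dist'])).reshape(-1,2)
    R=np.array(m['R']);t=np.array(m['t']);C=-R.T@t
    d=np.c_[p,np.ones(len(p))]@R
    return C+d*((z-C[2])/d[:,2])[:,None]
E
python3 - <<'E'
from h import *
for n in('scene','top'):
    cv2.imwrite(f'pics/{n}0.png',env.get_image(n)); m=env.camera_model(n); print(n,-np.array(m['R']).T@np.array(m['t']))
print(env.read_state())
E
```

```text
scene [ 1.18756294 -0.28610532  0.98894847]
top [ 0.35109828 -0.05680392  1.06715141]
{'t': 0.1, 'joint_positions': array([-1.03939740e+00,  3.85446178e-01,  6.73854693e-03, -4.46460706e-04,
       -1.19400836e+00, -2.58630161e-01]), 'joint_vel': array([-0.00104583, -0.00095501,  0.00315565,  0.00230647,  0.00096399,
       -0.00094726]), 'tau': array([ 1.05950203e-04, -3.91689169e+01,  1.87936610e+01,  4.23193306e+00,
        1.34711215e-02, -7.60207035e-05]), 'eef_pos': array([ 0.16824313, -0.60130523,  0.19827818]), 'eef_rot': array([-0.21247241,  1.56053916,  0.21551431]), 'force': array([ 0.84325478, -0.32765356, -0.63878877]), 'wrist_torque': array([-0.00324578, -0.07041808, -0.02257814]), 'gripper_width': 0.08693618071504317}
```

View pics/top0.png

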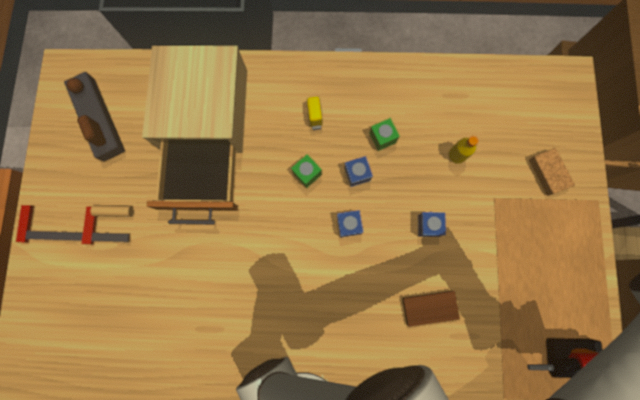

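View pics/scene0.png

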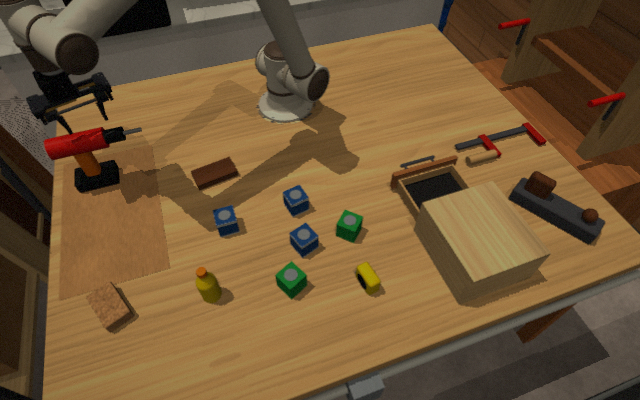

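The top view (up = +x, left = +y) shows blue tins at (358,171), (350,223) and (432,224). The green look-alikes at (307,171) and (385,133) are not meant. The drawer's black mat is near (195,170) and its handle near (191,220). I'll enlarge this area and measure.

```bash
cat > meas.py <<'E'
from h import *
def tins(im,show=None):
    hsv=cv2.cvtColor(im,cv2.COLOR_BGR2HSV)
    b=cv2.inRange(hsv,(100,90,40),(130,255,255)); b[:, :250]=0
    out=[]
    cs,_=cv2.findContours(cv2.morphologyEx(b,cv2.MORPH_CLOSE,np.ones((3,3))),cv2.RETR_EXTERNAL,cv2.CHAIN_APPROX_NONE)
    for c in cs:
        if cv2.contourArea(c)<200: continue
        x,y,w,h=cv2.boundingRect(c); M=np.zeros_like(b); cv2.drawContours(M,[c],-1,255,-1)
        disc=(M>0)&(hsv[...,1]<90)
        v,u=np.nonzero(disc); d=ray('top',[[u.mean(),v.mean()]],.06)[0] if len(u) else None
        out.append(((x,y,w,h),len(u),d,cv2.minAreaRect(ray('top',c.reshape(-1,2),.06)[:,:2].astype(np.float32))))
    return out
E
python3 - <<'E'
from meas import *
im=cv2.imread('pics/top0.png')
for o in tins(im): print(o)
a=cv2.resize(im[140:250,280:460],None,fx=4,fy=4,interpolation=cv2.INTER_CUBIC)
b=cv2.resize(im[120:240,130:260],None,fx=4.4,fy=4.4,interpolation=cv2.INTER_CUBIC)[:,:]
cv2.imwrite('pics/c1.png',a);cv2.imwrite('pics/c2.png',b)
E
```

```text
((423, 213, 22, 22), 186, array([ 0.47055931, -0.31467186,  0.06      ]), ((0.46946361660957336, -0.3134433925151825), (0.05228434503078461, 0.052643608301877975), 1.2125767469406128))
((338, 212, 24, 23), 184, array([ 0.46755606, -0.10693764,  0.06      ]), ((0.4664689302444458, -0.10598838329315186), (0.05242868512868881, 0.05133439972996712), 10.678384780883789))
((347, 158, 24, 24), 176, array([ 0.6055155 , -0.12672861,  0.06      ]), ((0.6039650440216064, -0.12609365582466125), (0.05115421861410141, 0.051851943135261536), 18.677539825439453))
```

View pics/c1.png

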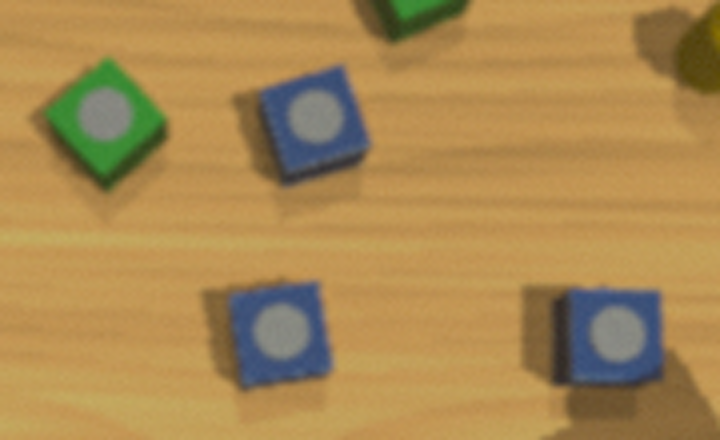

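View pics/c2.png

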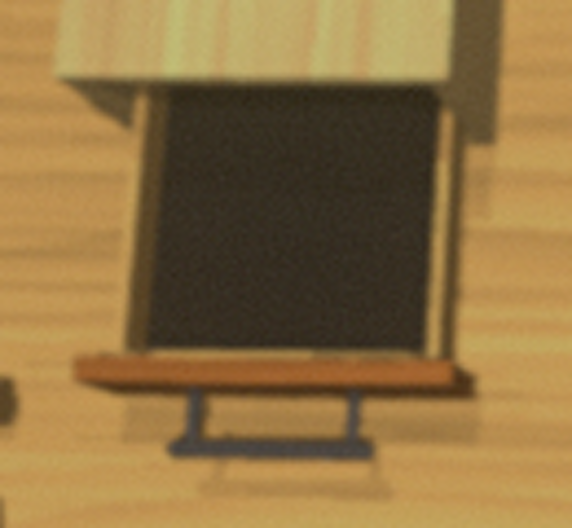

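Crops: the tins sit clear of each other. They are turned about +1° (right), +8° (lower middle) and +19° (upper middle). The drawer front's top edge runs (77,382)–(455,385) in the crop, the handle (170,450)–(373,450), and the mat's lower corners are (148,348) and (425,350).

Run:
```python
from h import *
np.set_printoptions(precision=4,suppress=True)
f=lambda p,z:ray('top',np.array(p)/4.4+[130-.4,120-.4],z)
print('front outer top',f([[77,382],[455,385]],.075))
print('front inner top',f([[77,357],[455,360]],.075))
print('handle',f([[170,448],[373,450]],.053))
print('mat low/up',f([[148,348],[425,350],[440,90],[168,90]],.025))
print('chest top front',f([[58,80],[450,80]],.13))
from scipy.spatial.transform import Rotation as R
s=env.read_state()
print(R.from_rotvec(s['eef_rot']).as_matrix(), s['eef_pos'],s['force'])
```

```text
front outer top [[0.4943 0.4004 0.075 ]
 [0.4974 0.184  0.075 ]]
front inner top [[0.5087 0.4019 0.075 ]
 [0.5117 0.1849 0.075 ]]
handle [[0.4604 0.3521 0.053 ]
 [0.462  0.2342 0.053 ]]
mat low/up [[0.523  0.3824 0.025 ]
 [0.5254 0.2154 0.025 ]
 [0.6869 0.2174 0.025 ]
 [0.6841 0.386  0.025 ]]
chest top front [[0.6553 0.404  0.13  ]
 [0.6589 0.1847 0.13  ]]
[[-0.0006 -0.2692  0.9631]
 [ 0.0019  0.9631  0.2692]
 [-1.      0.002  -0.0001]] [ 0.1682 -0.6013  0.1983] [ 0.8433 -0.3277 -0.6388]
```

move_arm:
  plan:
    - [0, 0, -0.025, 0.03, 0.028, 0, 0]
    - [0, 0, -0.025, 0.03, 0.028, 0, 0]
    - [0, 0, -0.025, 0.03, 0.028, 0, 0]
    - [0, 0, -0.025, 0.03, 0.028, 0, 0]
    - [0, 0, -0.025, 0.03, 0.028, 0, 0]
  newtons: 25

```text
t: 0.52
eef_pos: [0.3192, -0.4602, 0.1988]
eef_rot: [-0.114, 1.568, 0.115]
force: [-0.1, -0.4, 0.1]
gripper_width: 0.0869
```

move_arm:
  plan:
    - [0, 0, -0.025, 0.03, 0.028, 0, 0]
    - [0, 0, -0.025, 0.03, 0.028, 0, 0]
    - [0, 0, -0.025, 0.03, 0.028, 0, 0]
    - [0, 0, -0.025, 0.03, 0.028, 0, 0]
    - [0, 0, -0.025, 0.032, 0.035, 0, 0]

```text
t: 0.93
eef_pos: [0.4677, -0.3175, 0.1989]
eef_rot: [-0.017, 1.571, 0.017]
force: [0.7, -0.3, 0.4]
gripper_width: 0.0871
```

move_arm:
  plan:
    - [0, 0, 0, 0.001, 0.001, -0.04, 0]
    - [0, 0, 0, 0.001, 0.001, -0.04, 0]
    - [0, 0, 0, 0, 0, -0.04, 0]
    - [0, 0, 0, 0, 0, -0.035, 0]
    - [0, 0, 0, 0, 0, -0.025, 0]

```text
t: 1.35
eef_pos: [0.4664, -0.3159, 0.0156]
eef_rot: [-0.016, 1.575, 0.019]
force: [0.3, -0.7, 1.1]
gripper_width: 0.0871
```

move_arm:
  plan:
    - [0, 0, 0, 0, 0, 0, 120]
    - [0, 0, 0, 0, 0, 0, 160]
    - [0, 0, 0, 0, 0, 0, 160]
    - [0, 0, 0, 0, 0, 0, 160]
    - [0, 0, 0, 0, 0, 0, 160]

```text
t: 1.77
eef_pos: [0.4699, -0.3177, 0.0214]
eef_rot: [-0.019, 1.567, 0.017]
force: [0.7, 0.6, 1.5]
gripper_width: 0.0618
```

move_arm:
  plan:
    - [0, 0, 0, 0, 0, 0, 200]
    - [0, 0, 0, 0, 0, 0, 200]
    - [0, 0, 0, 0, 0, 0.01, 200]
    - [0, 0, 0, 0, 0, 0.02, 200]
    - [0, 0, 0, 0, 0, 0.01, 200]

```text
t: 2.18
eef_pos: [0.4693, -0.3176, 0.0613]
eef_rot: [-0.019, 1.569, 0.017]
force: [-0.0, -0.0, -0.7]
gripper_width: 0.0557
```

move_arm:
  plan:
    - [0, 0, 0, 0, 0, 0, 200]
    - [0, 0, 0, 0, 0, 0, 200]
    - [0, 0, 0, 0, 0, 0, 200]
    - [0, 0, 0, 0, 0, 0, 200]
    - [0, 0, 0, 0, 0, 0, 200]

```text
t: 2.6
eef_pos: [0.4679, -0.3169, 0.0583]
eef_rot: [-0.017, 1.573, 0.018]
force: [0.0, -0.8, -1.5]
gripper_width: 0.0557
```

move_arm:
  plan:
    - [0, 0, 0, 0, 0.002, -0.015, 200]
    - [0, 0, 0, 0, 0, -0.012, 200]
    - [0, 0, 0, 0, 0, -0.008, 200]
    - [0, 0, 0, 0, 0, -0.003, 200]
    - [0, 0, 0, 0, 0, -0.002, 200]

```text
t: 3.02
eef_pos: [0.4672, -0.3146, 0.0208]
eef_rot: [-0.018, 1.575, 0.019]
force: [-7.5, 8.5, 26.4]
gripper_width: 0.0559
```

move_arm:
  plan:
    - [0, 0, 0, 0, 0, 0, 200]
    - [0, 0, 0, 0, 0, 0, 140]
    - [0, 0, 0, 0, 0, 0, 100]
    - [0, 0, 0, 0, 0, 0, 50]
    - [0, 0, 0, 0, 0, 0, 0]

```text
t: 3.43
eef_pos: [0.469, -0.3153, 0.0196]
eef_rot: [-0.018, 1.57, 0.018]
force: [-0.1, -0.3, 0.0]
gripper_width: 0.0626
```

move_arm:
  plan:
    - [0, 0, 0, 0, 0, 0, 0]
    - [0, 0, 0, 0, 0, 0, 0]
    - [0, 0, 0, 0, 0, 0.02, 0]
    - [0, 0, 0, 0, 0, 0.04, 0]
    - [0, 0, 0, 0, 0, 0.04, 0]

```text
t: 3.85
eef_pos: [0.4672, -0.3147, 0.1186]
eef_rot: [-0.017, 1.576, 0.019]
force: [1.6, -0.6, 0.4]
gripper_width: 0.0859
```

move_arm:
  plan:
    - [0, 0, 0.024, 0, 0.0415, 0, 0]
    - [0, 0, 0.024, 0, 0.0415, 0, 0]
    - [0, 0, 0.024, 0, 0.0415, 0, 0]
    - [0, 0, 0.024, 0, 0.0415, 0, 0]
    - [0, 0, 0.024, 0, 0.0415, 0, 0]

```text
t: 4.27
eef_pos: [0.4682, -0.106, 0.1193]
eef_rot: [-0.113, 1.568, 0.112]
force: [1.5, 0.4, 0.5]
gripper_width: 0.0872
```

move_arm:
  plan:
    - [0, 0, 0, 0, 0, 0, 0]
    - [0, 0, 0, 0, 0, -0.035, 0]
    - [0, 0, 0, 0, 0, -0.035, 0]
    - [0, 0, 0, 0, 0, -0.02, 0]
    - [0, 0, 0, 0, 0, -0.008, 0]

```text
t: 4.68
eef_pos: [0.4661, -0.1077, 0.0182]
eef_rot: [-0.112, 1.574, 0.112]
force: [0.1, -0.7, 1.1]
gripper_width: 0.0871
```

move_arm:
  plan:
    - [0, 0, 0, 0, 0, 0, 120]
    - [0, 0, 0, 0, 0, 0, 160]
    - [0, 0, 0, 0, 0, 0, 160]
    - [0, 0, 0, 0, 0, 0, 160]
    - [0, 0, 0, 0, 0, 0, 180]

```text
t: 5.1
eef_pos: [0.4695, -0.1077, 0.0225]
eef_rot: [-0.112, 1.565, 0.112]
force: [-0.3, -0.2, 0.6]
gripper_width: 0.0617
```

move_arm:
  plan:
    - [0, 0, 0, 0, 0, 0, 200]
    - [0, 0, 0, 0, 0, 0, 200]
    - [0, 0, 0, 0, 0, 0.01, 200]
    - [0, 0, 0, 0, 0, 0.02, 200]
    - [0, 0, 0, 0, 0, 0.01, 200]

```text
t: 5.52
eef_pos: [0.4676, -0.1077, 0.0615]
eef_rot: [-0.112, 1.569, 0.112]
force: [1.6, 0.1, -5.6]
gripper_width: 0.056
```

move_arm:
  plan:
    - [0, 0, 0, 0, 0, 0, 200]
    - [0, 0, 0, 0, 0, 0, 200]
    - [0, 0, 0, 0, 0, 0, 200]
    - [0, 0, 0, 0, 0, 0, 200]
    - [0, 0, 0, 0, 0, 0, 200]

```text
t: 5.93
eef_pos: [0.4676, -0.1077, 0.0601]
eef_rot: [-0.112, 1.57, 0.112]
force: [-0.0, -0.6, -6.1]
gripper_width: 0.0562
```

Right tin: about 1.1 N, so empty. This one: about 6 N, so it is the loaded tin. I'll carry it to the drawer.

move_arm:
  plan:
    - [0, 0, 0, 0, 0, 0.015, 200]
    - [0, 0, 0, 0, 0.005, 0.03, 200]
    - [0, 0, 0, 0, 0.01, 0.03, 200]
    - [0, 0, 0, 0.005, 0.025, 0.02, 200]
    - [0, 0, -0.02, 0.009, 0.035, 0.005, 200]
  newtons: 35

```text
t: 6.35
eef_pos: [0.4838, -0.0332, 0.1647]
eef_rot: [-0.094, 1.563, 0.094]
force: [2.3, -0.0, -6.6]
gripper_width: 0.0559
```

move_arm:
  plan:
    - [0, 0, -0.02, 0.009, 0.037, 0, 200]
    - [0, 0, -0.02, 0.009, 0.037, 0, 200]
    - [0, 0, -0.02, 0.009, 0.037, 0, 200]
    - [0, 0, -0.02, 0.009, 0.037, 0, 200]
    - [0, 0, -0.02, 0.009, 0.037, 0, 200]

```text
t: 6.77
eef_pos: [0.5269, 0.154, 0.1602]
eef_rot: [-0.018, 1.573, 0.017]
force: [1.5, -1.1, -5.4]
gripper_width: 0.0556
```

move_arm:
  plan:
    - [0, 0, -0.008, 0.009, 0.037, 0, 200]
    - [0, 0, 0, 0.009, 0.037, 0, 200]
    - [0, 0, 0, 0.009, 0.03, 0, 200]
    - [0, 0, 0, 0.007, 0.02, 0, 200]
    - [0, 0, 0, 0.004, 0.017, 0, 200]

```text
t: 7.18
eef_pos: [0.5654, 0.2955, 0.1592]
eef_rot: [-0.013, 1.573, 0.012]
force: [1.1, -0.5, -5.6]
gripper_width: 0.0556
```

Run:
```python
from h import *
im=env.get_image('top');s=env.read_state();print(s['eef_pos'],s['eef_rot'],s['force'],s['t'])
cv2.imwrite('pics/t1.png',cv2.resize(im[20:250,120:300],None,fx=2.6,fy=2.6))
```

```text
[0.56639906 0.29824479 0.15890986] [-0.01278756  1.57074118  0.01451234] [ 2.77771294  4.85528304 -5.95359095] 7.2333
```

View pics/t1.png

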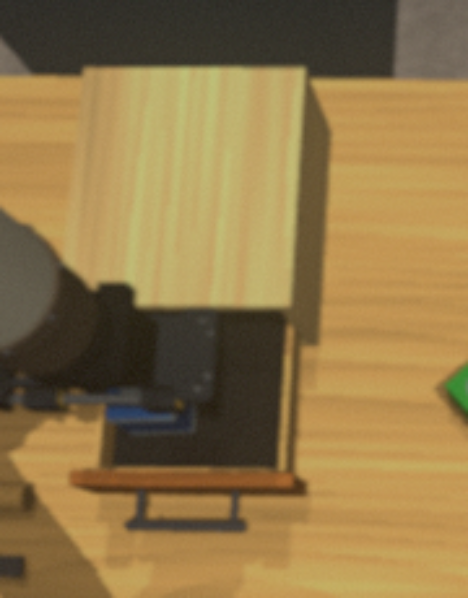

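The tin hangs over the open drawer, with the gripper body in front of the chest edge (y≈310 in the crop) and the wide side along y. Lowering.

move_arm:
  plan:
    - [0, 0, 0, -0.002, -0.004, -0.01, 200]
    - [0, 0, 0, 0, -0.001, -0.025, 200]
    - [0, 0, 0, 0, 0, -0.025, 200]
    - [0, 0, 0, 0, 0, -0.02, 200]
    - [0, 0, 0, 0, 0, -0.012, 200]

```text
t: 7.65
eef_pos: [0.5611, 0.2867, 0.0648]
eef_rot: [-0.014, 1.577, 0.008]
force: [-0.2, 0.4, -6.6]
gripper_width: 0.0562
```

move_arm:
  plan:
    - [0, 0, 0, 0, 0, -0.005, 200]
    - [0, 0, 0, 0, 0, -0.003, 200]
    - [0, 0, 0, 0, 0, -0.003, 200]
    - [0, 0, 0, 0, 0, -0.003, 200]
    - [0, 0, 0, 0, 0, -0.002, 200]

```text
t: 8.07
eef_pos: [0.564, 0.2887, 0.0538]
eef_rot: [-0.011, 1.57, 0.012]
force: [-0.4, 0.9, -6.2]
gripper_width: 0.056
```

move_arm:
  plan:
    - [0, 0, 0, 0, 0.002, -0.002, 200]
    - [0, 0, 0, 0, 0.002, -0.002, 200]
    - [0, 0, 0, 0, 0, -0.002, 200]
    - [0, 0, 0, 0, 0, -0.001, 200]
    - [0, 0, 0, 0, 0, -0.001, 200]

```text
t: 8.48
eef_pos: [0.5649, 0.2931, 0.0473]
eef_rot: [-0.011, 1.567, 0.013]
force: [-0.5, -0.9, 6.0]
gripper_width: 0.0559
```

move_arm:
  plan:
    - [0, 0, 0, 0, 0, 0, 200]
    - [0, 0, 0, 0, 0, 0, 140]
    - [0, 0, 0, 0, 0, 0, 100]
    - [0, 0, 0, 0, 0, 0, 50]
    - [0, 0, 0, 0, 0, 0, 0]

```text
t: 8.9
eef_pos: [0.5638, 0.2927, 0.0457]
eef_rot: [-0.011, 1.57, 0.012]
force: [0.1, -0.6, 0.1]
gripper_width: 0.0627
```

move_arm:
  plan:
    - [0, 0, 0, 0, 0, 0, 0]
    - [0, 0, 0, 0, 0, 0, 0]
    - [0, 0, 0, 0, 0, 0.015, 0]
    - [0, 0, 0, 0, 0, 0.035, 0]
    - [0, 0, 0, 0, 0, 0.04, 0]

```text
t: 9.32
eef_pos: [0.5618, 0.2912, 0.1331]
eef_rot: [-0.015, 1.577, 0.008]
force: [0.7, 0.8, 0.8]
gripper_width: 0.0859
```

move_arm:
  plan:
    - [0, 0, 0, -0.02, 0, 0.03, 0]
    - [0, 0, 0, -0.035, 0, 0.01, 100]
    - [0, 0, 0, -0.035, 0, 0, 255]
    - [0, 0, 0, -0.035, 0, 0, 255]
    - [0, 0, 0, -0.02, 0, 0, 255]

```text
t: 9.73
eef_pos: [0.4155, 0.2916, 0.1753]
eef_rot: [-0.012, 1.572, 0.012]
force: [-0.4, -0.3, -0.0]
gripper_width: 0.068
```

Run:
```python
from h import *
im=env.get_image('top');s=env.read_state();print(s['eef_pos'],s['eef_rot'],s['force'],s['t'])
a=cv2.resize(im[110:260,120:300],None,fx=2.5,fy=2.5); b=cv2.resize(env.get_image('scene')[120:300,340:560],None,fx=2,fy=2)
a=cv2.copyMakeBorder(a,0,max(0,360-375),0,0,0); c=np.zeros((375,890,3),np.uint8); c[:375,:450]=a; c[:360,450:]=b
cv2.imwrite('pics/t2.png',cv2.resize(c,(798,336)))
```

```text
[0.41350974 0.29117619 0.17543403] [-0.01280528  1.57319126  0.01289348] [-2.94038276 -1.46724841 -0.84968366] 9.7833
```

View pics/t2.png

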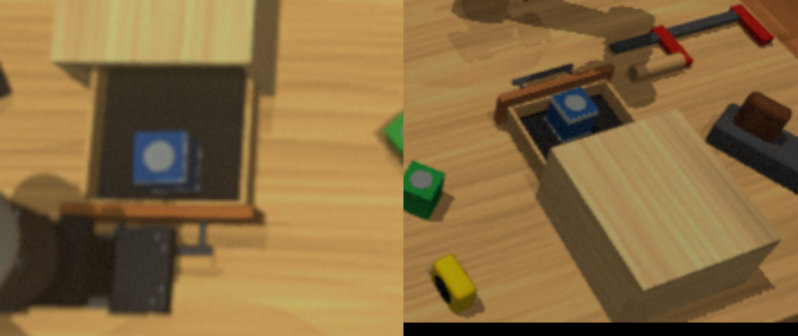

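The heavy tin stands upright in the drawer, with its lid at (160,157) in the crop. The handle is clear to the right of the gripper. Next I'll go down in front of the handle with the fingers shut.

move_arm:
  plan:
    - [0, 0, 0, 0, 0, -0.02, 255]
    - [0, 0, 0, 0, 0, -0.035, 255]
    - [0, 0, 0, 0, 0, -0.035, 255]
    - [0, 0, 0, 0, 0, -0.03, 255]
    - [0, 0, 0, 0, 0, -0.013, 255]

```text
t: 10.25
eef_pos: [0.4172, 0.2904, 0.0381]
eef_rot: [-0.015, 1.575, 0.007]
force: [-0.0, -0.4, -0.2]
gripper_width: 0.0269
```

move_arm:
  plan:
    - [0, 0, 0, 0.006, 0, 0, 255]
    - [0, 0, 0, 0.006, 0, 0, 255]
    - [0, 0, 0, 0.006, 0, 0, 255]
    - [0, 0, 0, 0.006, 0, 0, 255]
    - [0, 0, 0, 0.006, 0, 0, 255]

```text
t: 10.67
eef_pos: [0.4502, 0.2932, 0.0436]
eef_rot: [-0.01, 1.569, 0.013]
force: [0.1, 0.4, -0.5]
gripper_width: 0.0011
```

move_arm:
  plan:
    - [0, 0, 0, 0.005, 0, 0, 255]
    - [0, 0, 0, 0.005, 0, 0, 255]
    - [0, 0, 0, 0.005, 0, 0, 255]
    - [0, 0, 0, 0.005, 0, 0, 255]
    - [0, 0, 0, 0.005, 0, 0, 255]

```text
t: 11.08
eef_pos: [0.474, 0.2924, 0.0424]
eef_rot: [-0.012, 1.571, 0.012]
force: [-0.0, 0.1, 0.0]
gripper_width: 0.0007
```

Run:
```python
from h import *
im=env.get_image('top');s=env.read_state();print(s['eef_pos'],s['force'],s['t'])
a=cv2.resize(im[110:260,120:300],None,fx=2.5,fy=2.5); b=cv2.resize(env.get_image('scene')[120:300,340:560],None,fx=2,fy=2)
c=np.zeros((375,890,3),np.uint8); c[:375,:450]=a; c[:360,450:]=b
cv2.imwrite('pics/t3.png',cv2.resize(c,(798,336)))
```

```text
[0.47487398 0.2926346  0.04233511] [0.6909958  0.05921045 0.67811725] 11.1333
```

View pics/t3.png

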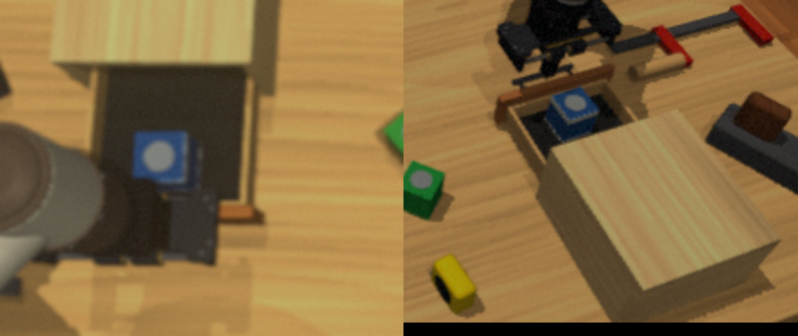

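The drawer has not moved yet: its front edge is still at (235,213) in the crop. I'll check the handle and fingertip positions using the scene camera.

Run:
```python
from h import *
print(ray('scene',[[401,165.7],[434.5,157.9]],.05))
m=env.camera_model('scene');K=np.array([[m['fx'],0,m['cx']],[0,m['fy'],m['cy']],[0,0,1]])
P=np.array([[.475,.2926,.0423],[.461,.348,.05],[.461,.238,.05],[.496,.292,.075]])
print(cv2.projectPoints(P,cv2.Rodrigues(np.array(m['R']))[0],np.array(m['t']),K,np.array(m['dist']))[0].reshape(-1,2))
cv2.imwrite('pics/t4.png',cv2.resize(env.get_image('scene')[120:220,370:490],None,fx=5,fy=5,interpolation=cv2.INTER_CUBIC))
```

```text
[[0.46278471 0.23919768 0.05      ]
 [0.46841186 0.35380493 0.05      ]]
[[417.74370136 165.84412612]
 [431.71425958 156.73874028]
 [400.39349725 165.39472735]
 [422.8721518  163.42165145]]
```

View pics/t4.png

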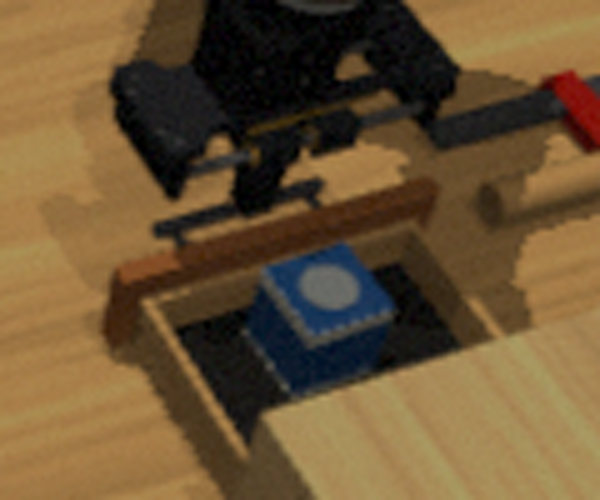

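The shut fingertip covers the bar at crop (255,210), and there was no force. So it passed just over the bar and sits about 10 mm higher than I reckoned. I'll back out the same way, drop 20 mm and push the handle.

move_arm:
  plan:
    - [0, 0, 0, -0.01, 0, 0, 255]
    - [0, 0, 0, -0.015, 0, 0, 255]
    - [0, 0, 0, -0.015, 0, 0, 255]
    - [0, 0, 0, -0.01, 0, 0, 255]
    - [0, 0, 0, -0.005, 0, 0, 255]

```text
t: 11.65
eef_pos: [0.4166, 0.292, 0.0423]
eef_rot: [-0.013, 1.571, 0.012]
force: [0.4, 0.2, -0.0]
gripper_width: 0.0
```

move_arm:
  plan:
    - [0, 0, 0, 0, 0, -0.005, 255]
    - [0, 0, 0, 0, 0, -0.006, 255]
    - [0, 0, 0, 0, 0, -0.005, 255]
    - [0, 0, 0, 0, 0, -0.003, 255]
    - [0, 0, 0, 0, 0, 0, 255]

```text
t: 12.07
eef_pos: [0.4184, 0.2918, 0.022]
eef_rot: [-0.012, 1.572, 0.01]
force: [-0.5, 0.1, -0.2]
gripper_width: 0.0005
```

move_arm:
  plan:
    - [0, 0, 0, 0.005, 0, 0, 255]
    - [0, 0, 0, 0.006, 0, 0, 255]
    - [0, 0, 0, 0.006, 0, 0, 255]
    - [0, 0, 0, 0.006, 0, 0, 255]
    - [0, 0, 0, 0.006, 0, 0, 255]

```text
t: 12.48
eef_pos: [0.4481, 0.2923, 0.0233]
eef_rot: [-0.011, 1.571, 0.011]
force: [0.3, 0.2, -0.0]
gripper_width: 0.0004
```

move_arm:
  plan:
    - [0, 0, 0, 0.005, 0, 0, 255]
    - [0, 0, 0, 0.005, 0, 0, 255]
    - [0, 0, 0, 0.005, 0, 0, 255]
    - [0, 0, 0, 0.005, 0, 0, 255]
    - [0, 0, 0, 0.005, 0, 0, 255]

```text
t: 12.9
eef_pos: [0.473, 0.2925, 0.0233]
eef_rot: [-0.011, 1.571, 0.012]
force: [-1.4, 0.7, 0.4]
gripper_width: 0.0
```

Run:
```python
from h import *
s=env.read_state();print(s['eef_pos'],s['force'],s['t'])
cv2.imwrite('pics/t5.png',cv2.resize(env.get_image('scene')[120:220,370:490],None,fx=5,fy=5,interpolation=cv2.INTER_CUBIC))
```

```text
[0.47300069 0.29249328 0.02325317] [-1.43563733  0.69110675  0.40923087] 12.9
```

View pics/t5.png

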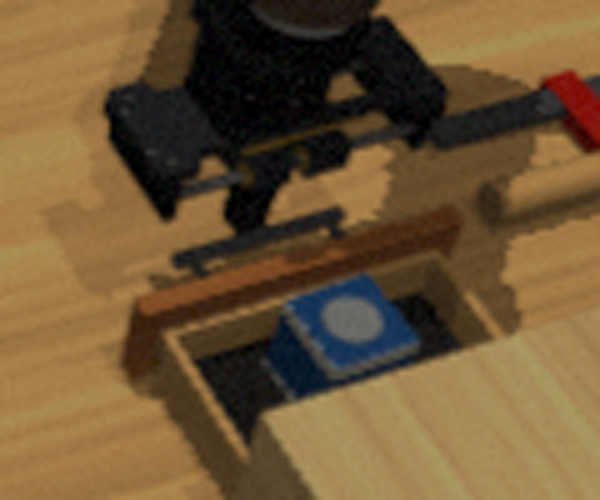

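The finger is now against the bar from outside, the drawer is moving (about 1.4 N) and the tin stays upright. I'll keep pushing gently.

move_arm:
  plan:
    - [0, 0, 0, 0.007, 0, 0, 255]
    - [0, 0, 0, 0.008, 0, 0, 255]
    - [0, 0, 0, 0.008, 0, 0, 255]
    - [0, 0, 0, 0.008, 0, 0, 255]
    - [0, 0, 0, 0.008, 0, 0, 255]

```text
t: 13.37
eef_pos: [0.5124, 0.2924, 0.0231]
eef_rot: [-0.012, 1.571, 0.012]
force: [-0.7, 0.6, -0.5]
gripper_width: 0.0004
```

move_arm:
  plan:
    - [0, 0, 0, 0.008, 0, 0, 255]
    - [0, 0, 0, 0.008, 0, 0, 255]
    - [0, 0, 0, 0.008, 0, 0, 255]
    - [0, 0, 0, 0.008, 0, 0, 255]
    - [0, 0, 0, 0.007, 0, 0, 255]

```text
t: 13.78
eef_pos: [0.5515, 0.2924, 0.0232]
eef_rot: [-0.011, 1.571, 0.012]
force: [-1.8, 1.4, 0.8]
gripper_width: 0.0006
```

move_arm:
  plan:
    - [0, 0, 0, 0.006, 0, 0, 255]
    - [0, 0, 0, 0.005, 0, 0, 255]
    - [0, 0, 0, 0.004, 0, 0, 255]
    - [0, 0, 0, 0.004, 0, 0, 255]
    - [0, 0, 0, 0.003, 0, 0, 255]

```text
t: 14.2
eef_pos: [0.5729, 0.2923, 0.0233]
eef_rot: [-0.012, 1.571, 0.012]
force: [-1.2, 0.3, -0.0]
gripper_width: 0.0002
```

move_arm:
  plan:
    - [0, 0, 0, 0.003, 0, 0, 255]
    - [0, 0, 0, 0.003, 0, 0, 255]
    - [0, 0, 0, 0.002, 0, 0, 255]
    - [0, 0, 0, 0.002, 0, 0, 255]
    - [0, 0, 0, 0.002, 0, 0, 255]

```text
t: 14.62
eef_pos: [0.5846, 0.2924, 0.0233]
eef_rot: [-0.012, 1.571, 0.012]
force: [-1.4, 1.3, 0.4]
gripper_width: 0.0006
```

move_arm:
  plan:
    - [0, 0, 0, 0.002, 0, 0, 255]
    - [0, 0, 0, 0.001, 0, 0, 255]
    - [0, 0, 0, 0.001, 0, 0, 255]
    - [0, 0, 0, 0.001, 0, 0, 255]
    - [0, 0, 0, 0.001, 0, 0, 255]

```text
t: 15.03
eef_pos: [0.5905, 0.2924, 0.0233]
eef_rot: [-0.012, 1.571, 0.012]
force: [-1.2, 0.1, 0.3]
gripper_width: 0.0006
```

move_arm:
  plan:
    - [0, 0, 0, 0.001, 0, 0, 255]
    - [0, 0, 0, 0.001, 0, 0, 255]
    - [0, 0, 0, 0.001, 0, 0, 255]
    - [0, 0, 0, 0.001, 0, 0, 255]
    - [0, 0, 0, 0.001, 0, 0, 255]

```text
t: 15.45
eef_pos: [0.5925, 0.2923, 0.0231]
eef_rot: [-0.013, 1.577, 0.01]
force: [-12.6, 3.2, 6.0]
gripper_width: 0.0006
```

The stop came at x≈0.5925, as predicted from the measured opening. Backing off and checking.

move_arm:
  plan:
    - [0, 0, 0, -0.005, 0, 0, 255]
    - [0, 0, 0, -0.02, 0, 0, 255]
    - [0, 0, 0, -0.03, 0, 0, 255]
    - [0, 0, 0, -0.035, 0, 0, 255]
    - [0, 0, 0, -0.03, 0, 0, 255]

```text
t: 15.87
eef_pos: [0.4745, 0.2919, 0.0232]
eef_rot: [-0.011, 1.57, 0.011]
force: [-0.8, 0.3, 0.6]
gripper_width: 0.0004
```

move_arm:
  plan:
    - [0, 0, 0, -0.01, 0, 0.02, 255]
    - [0, 0, 0, 0, -0.01, 0.035, 255]
    - [0, 0, 0, 0, -0.01, 0.035, 255]
    - [0, 0, 0, 0, 0, 0.035, 255]
    - [0, 0, 0, 0, 0, 0.02, 255]

```text
t: 16.28
eef_pos: [0.4675, 0.2729, 0.1732]
eef_rot: [-0.009, 1.564, 0.015]
force: [1.2, 0.4, 0.4]
gripper_width: 0.0004
```

Run:
```python
from meas import *
np.set_printoptions(precision=4,suppress=True)
im=env.get_image('top');s=env.read_state();print(s['eef_pos'],s['force'],s['t'])
for o in tins(im): print(o)
b=env.get_image('scene')
c=np.zeros((400,780,3),np.uint8); c[:,:400]=cv2.resize(im[40:240,120:320],(400,400)); c[:,400:]=cv2.resize(b[110:310,180:370] if 0 else b[110:310,370:560],(380,400))
cv2.imwrite('pics/t6.png',c)
```

```text
[0.4692 0.2743 0.1763] [1.3805 0.8865 3.5226] 16.3333
((423, 214, 22, 21), 184, array([ 0.4691, -0.3155,  0.06  ]), ((0.46822449564933777, -0.314170777797699), (0.04977266490459442, 0.05150016024708748), 1.2194863557815552))
((347, 158, 24, 24), 175, array([ 0.6056, -0.1269,  0.06  ]), ((0.6040003299713135, -0.1261003017425537), (0.05107145383954048, 0.05170213803648949), 20.10939598083496))
```

View pics/t6.png

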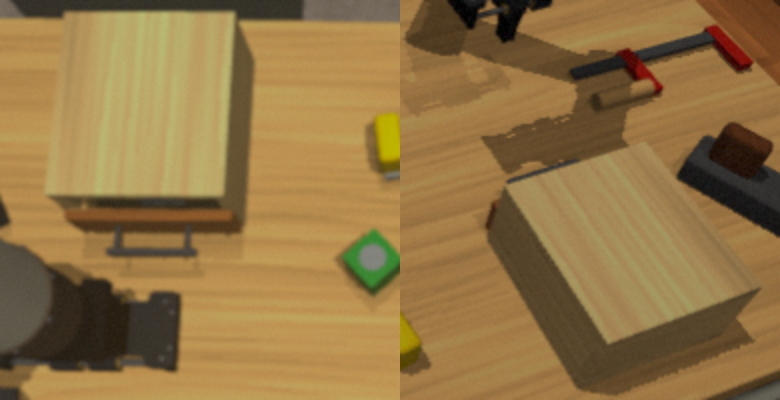

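Run:
```python
from h import *
np.set_printoptions(precision=4,suppress=True)
im=env.get_image('top')
c=im[125:175,140:245]; cv2.imwrite('pics/t7.png',cv2.resize(c,None,fx=7,fy=7,interpolation=cv2.INTER_CUBIC))
```

```text
(no output)
```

View pics/t7.png

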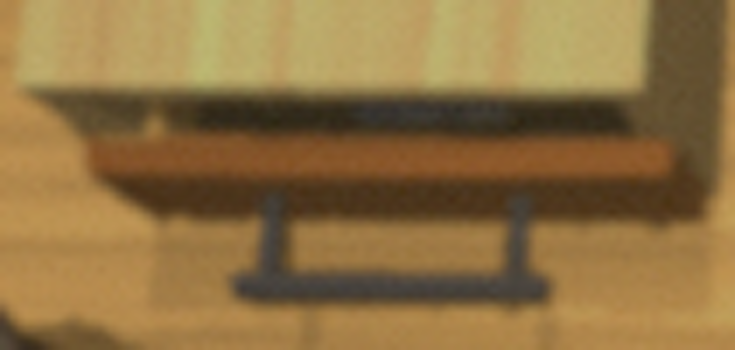

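Run:
```python
from h import *
np.set_printoptions(precision=4,suppress=True)
f=lambda p,z:ray('top',np.array(p)/7+[140-.43,125-.43],z)
print('outer',f([[100,177],[672,179]],.075)); print('inner',f([[100,137],[672,137]],.075))
print('handle',f([[235,288],[550,288]],.053)); print('chest',f([[20,92],[645,93]],.13))
print('tin lid visible', f([[430,100],[430,125]],.085))
print('wall blob',f([[155,120],[155,105]],.04))
```

```text
outer [[0.6413 0.3985 0.075 ]
 [0.6442 0.1871 0.075 ]]
inner [[0.6565 0.4001 0.075 ]
 [0.6601 0.1882 0.075 ]]
handle [[0.6058 0.3532 0.053 ]
 [0.608  0.2352 0.053 ]]
chest [[0.6555 0.4049 0.13  ]
 [0.6587 0.185  0.13  ]]
tin lid visible [[0.6695 0.2752 0.085 ]
 [0.66   0.2744 0.085 ]]
wall blob [[0.6744 0.3956 0.04  ]
 [0.6803 0.3962 0.04  ]]
```

The checks agree. The front's inner face is within about 1.5 mm of the chest edge. The handle moved 146 mm, which matches the measured opening. The empty tin is back within 2 mm and the third tin is undisturbed. Handing in.

```bash
python3 -c "
from workcell import env
print(env.read_state()['force'],env.finish_job())"
```

```text
the job is handed in; nothing more can be done
[-0.67489357  0.00720762 -0.74302823] None
```

The loaded tin is standing in the drawer, the drawer is shut, and the job is handed in at about 16.4 s of the 72 s allowed.

- **Finding the heavy tin:** I lifted the right-hand blue tin first. It pulled about 1 N, so it was empty, and I put it back. The next tin, at the lower middle, pulled about 6 N, so that was the loaded one. I never lifted the third tin.
- **Placing and closing:** I stood the loaded tin upright at the drawer spot, then pushed the handle at about 1–2 N until the drawer hit its stop. The reading at the stop was 12.6 N.

**Last checks**
- **Drawer:** the handle moved 146 mm, matching the opening I had measured. The front sits within about 1.5 mm of the chest edge, which is as fine as the cameras can tell.
- **Tins:** the returned tin is upright within 2 mm of where it stood. The third tin has not moved. The loaded tin was upright when last seen clearly, early in the push; after closing, only part of its front face shows through the gap.
- **Bystanders:** I did not re-measure the glue, tape or offcut. The arm's path stayed clear of them.

**What went wrong**
- **First push:** the fingers passed over the handle bar without touching it, so I backed out, went 20 mm lower and pushed again.
- **Setting the empty tin back:** this read a brief 26 N upward at the wrist, more than I intended but within the limits.

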